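Clear a stack of cabinet fittings into their holders

TASK

The fittings taken off an old cabinet are stacked on the bench; clear the stack from the top down, one piece at a time: press the brass knob, foot first and upright, fully home in the foam cutout, lay the round wooden rosette face up in the round white dish, lay the steel lock flat, same side up, in the rectangular metal tray, and lay the red plinth block, same side up, lengthwise across both bars of the wooden drying rack, centred and square. Set every piece down gently without dropping it, and do not knock over the amber glass jar.

Things in the scene. Friction and masses are not known exactly. Their poses are not given: they have to be found in the camera images.
- knob: Turned brass door knob, 48 mm tall, standing upright at the top of the stack. Origin: centre of its underside, z up along its axis. Round foot 28 mm in diameter (lower edge bevelled 3 mm) from 0 to 20 mm height, neck 16 mm in diameter from 20 to 30 mm, round head 30 mm in diameter from 30 to 48 mm with straight sides from 34 to 44 mm. About 0.12 kg.
- rosette: Round green-painted wooden rosette (disc), 46 mm in diameter, 18 mm tall, second from the top under the knob. Sides straight to 13 mm, then bevelled to a 40 mm top face. Origin: centre of its underside, z up. About 30 g.
- lock: Dark steel cabinet lock, a flat case 84 x 50 x 20 mm (x, y, z), with a brass bolt stub 18 mm wide and 10 mm high standing out 8 mm at its +x end; under the rosette. Origin: centre of the underside of the case, z up. About 0.28 kg.
- plinth: Red painted wooden plinth block 114 x 58 x 32 mm (x, y, z), at the bottom of the stack, on the bench. Origin: centre of its underside, z up, x along its length. About 0.16 kg.
- foam: Grey foam block 100 x 100 mm in a low black case (106 mm square, 30 mm high), fixed; top 40 mm above the bench. Central square cutout 20 mm deep (hard floor at 20 mm) with four springy lips 26 mm apart, mouth sloping, giving 4 mm each: the knob's 28 mm foot must be pressed in (some 4 to 9 N) until level with the foam top. Origin: underside, below the cutout; z up.
- dish: Round shallow white dish, outside 80 mm, inside 72 mm in diameter, rim 8 mm high, flat inner floor 3 mm above the bench; fixed. Origin: centre of the underside, on the bench; z up.
- tray: Rectangular shallow aluminium tray, outside 125 x 90 mm (x, y), walls 3 mm thick and 8 mm high, flat inner floor 3 mm above the bench; fixed. The lock goes in with its length along the tray's length (x), either way round. Origin: centre of the underside, on the bench; z up.
- rack: Wooden drying rack, fixed: a brown base board 120 x 90 x 6 mm (x, y, z) with two dark bars, each 16 mm wide (x), 90 mm long (y), at x = -36 and +36 mm, their tops 24 mm above the bench. The plinth block goes across both bars, its length along the rack's x, either way round. Origin: centre of the underside of the base board, on the bench; z up.
- jar: Closed amber glass jar with a steel lid, 60 mm in diameter and 85 mm tall, standing loose among the holders. Not to be knocked over. Origin: centre of its underside, z up.

How it is judged:
On the way, in this order (a step that is already met when the one before it is completed fails the run):
1. the brass knob is pressed fully home in the foam and let go (horizontal distance between knob and foam below 0.005 m and z of knob in the frame of foam between 0.0175 and 0.0225 m and angle between knob's own z axis and vertical below 0.1 rad and contact force between knob and the fingers below 0.1 N and linear speed of knob below 0.03 m/s), for 0.2 s.
2. the rosette lies flat in the round dish, let go (horizontal distance between rosette and dish below 0.018 m and z of rosette in the frame of dish between 0.0005 and 0.0055 m and angle between rosette's own z axis and vertical below 0.1 rad and contact force between rosette and the fingers below 0.1 N and linear speed of rosette below 0.03 m/s), for 0.2 s.
3. the lock lies flat in the metal tray, let go (horizontal distance between lock and tray below 0.026 m and z of lock in the frame of tray between 0.0005 and 0.0055 m and angle between lock's own z axis and vertical below 0.1 rad and contact force between lock and the fingers below 0.1 N and linear speed of lock below 0.03 m/s), for 0.2 s.
4. the plinth block lies across both bars of the rack, let go (horizontal distance between plinth and rack below 0.015 m and z of plinth in the frame of rack between 0.021 and 0.027 m and angle between plinth's own z axis and vertical below 0.1 rad and angle between the x axis of plinth and the x axis of rack, either way round below 0.2 rad and contact force between plinth and the fingers below 0.1 N and linear speed of plinth below 0.03 m/s), for 0.2 s.
At the end, for the whole second after the job is handed in: Released, at rest, upright (0.1 rad): knob's foot within 2.5 mm of the cutout floor; rosette flat on the dish floor; lock flat on the tray floor; plinth flat on both bars, centred within 15 mm, aligned within 0.2 rad; jar standing (horizontal distance between knob and foam below 0.005 m and z of knob in the frame of foam between 0.0175 and 0.0225 m and angle between each of knob, rosette, lock, plinth's own z axis and vertical below 0.1 rad and linear speed of each of knob, rosette, lock, plinth below 0.02 m/s and horizontal distance between rosette and dish below 0.018 m and z of rosette in the frame of dish between 0.0005 and 0.0055 m and horizontal distance between lock and tray below 0.026 m and z of lock in the frame of tray between 0.0005 and 0.0055 m and horizontal distance between plinth and rack below 0.015 m and z of plinth in the frame of rack between 0.021 and 0.027 m and angle between the x axis of plinth and the x axis of rack, either way round below 0.2 rad and angle between jar's own z axis and vertical below 0.2 rad); the robot touches nothing.
It fails at once if the jar is knocked over (angle between jar's own z axis and vertical above 0.5 rad).
It fails at once if the knob is dropped: falls freely at over 0.8 m/s (some 33 mm) (linear speed of knob above 0.8 m/s and contact force between knob and the fingers below 0.05 N).
It fails at once if the rosette is dropped: falls freely at over 0.8 m/s (some 33 mm) (linear speed of rosette above 0.8 m/s and contact force between rosette and the fingers below 0.05 N).
It fails at once if the lock is dropped: falls freely at over 0.8 m/s (some 33 mm) (linear speed of lock above 0.8 m/s and contact force between lock and the fingers below 0.05 N).
It fails at once if the plinth is dropped: falls freely at over 0.8 m/s (some 33 mm) (linear speed of plinth above 0.8 m/s and contact force between plinth and the fingers below 0.05 N).
It also fails if it takes over 141 s, if anything falls off the work surface, if the arm or the gripper's body presses on something with over 40 N, if the wrist force passes 120 N, or if a joint passes its speed limit or range.

ROBOT

A 6-joint arm with a two-finger parallel gripper is mounted at the origin on the work surface. World frame = base frame: x ahead of the robot, y to its left, z up, the work surface at z = 0. Lengths are in m, angles in rad, forces in N, time in s.
With the tool pointing down it reaches from about 0.3 to 0.95 m from the base axis. Payload 3.1 kg.
Tool frame: the origin (TCP) lies on the centre line of the jaws, within the pads' length; the fingertips stand 8 mm ahead of it and the grasp point (between the pads) lies 11 mm behind it; z points along the fingers, y is the line along which they close (so a half turn about z gives the same grasp; the last joint's range is limited). The gripper opens to 85 mm and grips with 20 to 120 N. Pads are 22 mm wide; open, the fingers measure 114 mm over their backs; the gripper's body (76 mm by 85 mm) begins 54 mm behind the grasp point. The pads swing forward as they close: fully open they stand 13 mm farther back than shut.
Start: joints at [-1.276, 0.308, 1.634, -0, 1.2, -0.07], TCP at [0.223, -0.584, 0.201] pointing down, gripper open.
Joint ranges: [-3.06, 3.06], [-0.79, 1.96], [0.05, 2.63], [-1.19, 4.34], [0.05, 2.64], [-2.94, 2.94]. Speed limits (rad/s): [2.79, 2.79, 3.14, 3.14, 3.14, 3.14].

INTERFACE

Orientations are given as a rotation vector (axis times angle).
In Python, from rig import env, optics, job gives the robot as it stands.
- The arm moves only by the shell command python3 -m inch 'ROWS' [FORCE]. ROWS is a JSON object of lists of equal length, an entry for each row: "gripper": the finger opening in m, from 0 to 0.0854; "translation": the shift along the tool's x, y, z in m, a list of three; "spin": the turn about the tool's z in degrees. In form: {"gripper": [gripper, ...], "translation": [[dx, dy, dz], ...], "spin": [spin, ...]}. A call has 1 to 20 rows; each row shifts and turns the commanded pose from where the row before left it, along the tool's axes as they then stand; what a row does not reach is not made up. A row lasts 1/8 s, in which the tool goes at most 62.5 mm and 10.7 degrees, less where a joint would pass 70% of its speed; a pose out of reach is approached as far as the arm can. A call with a gripper value outside its range is refused whole. The fingers move at their own pace and stop on an object; FORCE is the grip in N (left out, the last holds). Time passes only in rows, so rows that do not move let the fingers close. It gives the time, the measured TCP pose, the force, the opening and the grip force at its end, in the units of the state.
- env.get_obs(): the state, without advancing time (a new reading comes with each control period).
- optics.grab_frame(name): name is "side" or "top" or "wrist"; returns a dict with "image" (480x640x3 uint8, red, green, blue), "depth" (480x640 float32, m along the optical axis (not along the pixel's ray), 0 where there is no reading), "camera_matrix" (3x3 intrinsics, pixels), "k1" (the pictures are not rectified: a ray, as slopes to the right and down, at radius r is drawn at 1 + k1 r^2 times it, then the intrinsics apply), "world_from_camera" (4x4, takes a point from camera to world coordinates); the wrist camera has in their place "tool_from_camera" (4x4, takes a point from camera to tool coordinates, whose origin is the TCP and whose axes are the flange's). Camera axes: x right, y down, z forward; pixel columns grow to the right and rows downward; lengths in m; the calibration is good to about 2 mm. A picture is of the moment at which its call begins: read the wrist's pose just before it.
- job.job_done(): hands the job in; it is judged then, once.
The state is a dict: "time_s": time; "q": joint angles; "dq": joint speeds; "joint_efforts": joint torques, N m; "position": TCP position; "tool_rot": TCP orientation; "ft_force": force on the tool from outside, world axes, zero at the start; "moment": the same for the moment, N m; "gripper_width": finger opening in m; "gripper_force": force on a finger pad.
Only numpy, scipy, OpenCV 4.12 (cv2) and the standard library are available. Lean on these libraries where they do the work, as an engineer would, in place of code of your own. Each camera call takes 0.05 s, during which the arm holds its last target. There are 200 camera calls.

## Working session

There is one attempt and no reset: what is moved stays moved. The work goes in short steps, Python scripts to look and compute and a shell command to move; the robot and the scene stay as the last step left them, time stands still between calls to the robot, and variables do not carry over. Pictures are saved under pics/ and viewed, at most 14 in all, crops included, and the job is handed in when it is done.

```bash
ls; mkdir -p pics; cat > h.py <<'E'
import numpy as np, cv2
from rig import env, optics, job
from scipy.spatial.transform import Rotation as R
def grab(n):
    o=env.get_obs(); f=optics.grab_frame(n)
    if n=='wrist':
        T=np.eye(4); T[:3,:3]=R.from_rotvec(o['tool_rot']).as_matrix(); T[:3,3]=o['position']
        f['T']=T@f['tool_from_camera']
    else: f['T']=np.array(f['world_from_camera'])
    return f
def slopes(f,uv):
    K=np.array(f['camera_matrix']); uv=np.atleast_2d(np.array(uv,float))
    d=np.stack([(uv[:,0]-K[0,2])/K[0,0],(uv[:,1]-K[1,2])/K[1,1]],1); s=d.copy()
    for _ in range(20): s=d/(1+f['k1']*(s**2).sum(1,keepdims=True))
    return s
def plane(f,uv,z):
    s=slopes(f,uv); r=np.c_[s,np.ones(len(s))]@f['T'][:3,:3].T; c=f['T'][:3,3]
    return c+r*((z-c[2])/r[:,2])[:,None]
def cloud(f):
    v,u=np.mgrid[:480,:640]; s=slopes(f,np.c_[u.ravel(),v.ravel()]); d=f['depth'].ravel()
    P=np.c_[s*d[:,None],d]@f['T'][:3,:3].T+f['T'][:3,3]
    P[d==0]=np.nan
    return P.reshape(480,640,3)
def save(f,n): cv2.imwrite('pics/'+n,f['image'][:,:,::-1])
E
python3 - <<'E'
from h import *
for n in('top','side'):
    f=grab(n); save(f,n+'0.png'); print(n,f['T'].round(3).tolist(),np.array(f['camera_matrix']).tolist(),f['k1'])
print(env.get_obs())
E
```

```text
pics
top [[0.018, -0.996, 0.093, 0.422], [-1.0, -0.02, -0.024, 0.012], [0.026, -0.092, -0.995, 1.027], [0.0, 0.0, 0.0, 1.0]] [[519.5072161166551, 0.0, 325.0887677747441], [0.0, 519.5072161166551, 236.67572361653393], [0.0, 0.0, 1.0]] -0.07316270893549917
side [[0.978, -0.119, 0.174, 0.367], [-0.21, -0.512, 0.833, -0.625], [-0.01, -0.851, -0.526, 0.486], [0.0, 0.0, 0.0, 1.0]] [[443.6946949797296, 0.0, 317.7286230948239], [0.0, 443.6946949797296, 239.23580917093486], [0.0, 0.0, 1.0]] -0.01345149318481081
{'time_s': 0.1, 'q': array([-1.27570060e+00,  3.08928200e-01,  1.63506721e+00, -1.32881451e-05,
        1.19967186e+00, -6.96953002e-02]), 'dq': array([ 0.00103519, -0.00075087, -0.00278592, -0.00120214, -0.00060354,
       -0.00139666]), 'joint_efforts': array([-3.70818520e-05, -4.16408479e+01, -2.77644289e+01, -1.30671742e-04,
        3.96022879e-03, -3.42601531e-06]), 'position': array([ 0.22271044, -0.58311415,  0.20035178]), 'tool_rot': array([-3.08745264e+00, -5.69474294e-01,  3.85557403e-04]), 'ft_force': array([ 0.48394093,  0.15743902, -0.83832302]), 'moment': array([ 0.02619828, -0.03124486, -0.06729433]), 'gripper_force': 0.0, 'gripper_width': 0.08521501168258316}
```

View pics/top0.png

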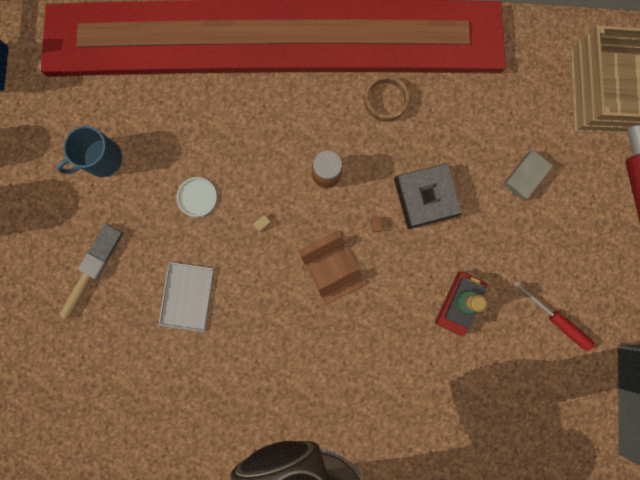

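View pics/side0.png

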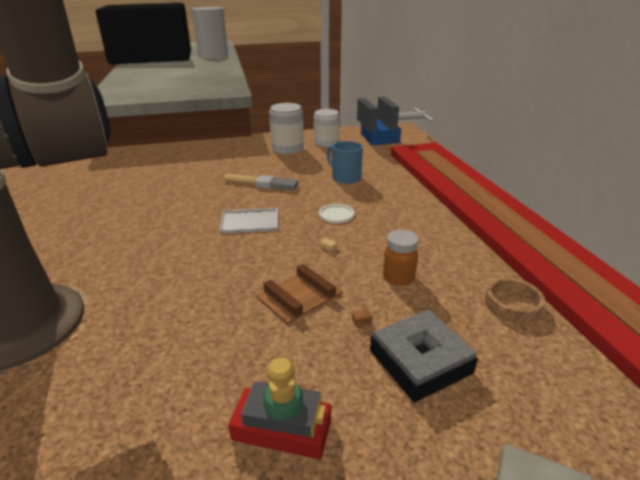

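The top view shows the stack at (463,303), foam (429,196), jar (327,168), dish (197,197), tray (187,297) and rack (332,265). The side view confirms the stack order, knob on top, with the lock's bolt pointing right and away from the camera.

```bash
python3 - <<'E'
from h import *
f=grab('top'); P=cloud(f); im=f['image']; hsv=cv2.cvtColor(im,cv2.COLOR_RGB2HSV); H,S,V=[hsv[...,i].astype(int) for i in range(3)]
def roi(m,c,r):
    k=np.zeros_like(m); k[c[1]-r:c[1]+r,c[0]-r:c[0]+r]=1; m=(m&(k>0)).astype(np.uint8)
    n,l,s,_=cv2.connectedComponentsWithStats(m); i=1+s[1:,4].argmax(); return (l==i).astype(np.uint8)
def rect(m,z,name,hull=True):
    c=max(cv2.findContours(m,0,1)[0],key=cv2.contourArea); W=plane(f,c[:,0,:],z)[:,:2].astype(np.float32)
    r=cv2.minAreaRect(W*1000); print(name,np.round(r[0],1),np.round(r[1],1),round(r[2],1),'px',c[:,0].min(0),c[:,0].max(0),'medz',np.nanmedian(P[m>0][:,2]).round(4))
all1=np.ones_like(H,bool)
rect(roi((S<75)&(V>120),(197,197),32),.008,'dish')
rect(roi((S<90)&(V>105),(187,297),45),.008,'tray')
rect(roi((S<80),(429,196),42),.040,'foam+case')
rect(roi((S<80)&(V>60),(429,196),42),.040,'foam grey')
rect(roi((S<80)&(V<45),(429,194),14),.040,'cutout')
rect(roi((S<60)&(V>90),(327,164),22),.085,'lid')
rect(roi((H>15)&(H<30)&(S>110)&(V>120),(475,303),18),.114,'knob')
rect(roi((H>35)&(H<90)&(S>60),(465,303),25),.065,'rosette')
rect(roi(((H<6)|(H>174))&(S>150),(463,303),45),.032,'plinth')
z=P[...,2]
for n,c,r,zz,lo in(('rackbars',(332,265),42,.024,.016),('foamz',(429,196),42,.04,.033),('stack',(463,303),42,.032,.02),('trayz',(187,297),45,.008,.005)):
    rect(roi(z>lo,c,r),zz,n)
print(np.nanmedian(z),np.nanstd(z[340:380,200:240]))
E
```

```text
dish [591.6 244.5] [78.3 79.7] 1.1 px [176 177] [216 216] medz 0.0031
tray [394.7 256.6] [ 92.5 126.9] 83.2 px [158 262] [213 331] medz 0.0028
foam+case [ 598.9 -210.9] [103.8 106.6] 15.6 px [397 164] [460 226] medz 0.0394
foam grey [ 600.6 -212.4] [101.4 102.7] 15.6 px [398 164] [460 225] medz 0.0396
cutout [ 606.6 -207.2] [2. 0.] 91.4 px [426 191] [427 191] medz 0.019
lid [643.5 -13. ] [50.9 50. ] 1.3 px [314 151] [341 178] medz 0.0846
knob [ 393.3 -280.5] [26.4 34.4] 0.6 px [467 296] [486 311] medz 0.1163
rosette [ 395.7 -275.7] [37.3 42.9] 86.5 px [456 290] [476 313] medz 0.0689
plinth [ 391.7 -276.1] [ 61.7 112.8] 64.9 px [435 272] [470 335] medz 0.0308
rackbars [489.8 -10.1] [15.6 89.3] 27.7 px [302 236] [345 263] medz 0.0236
foamz [ 601.2 -211.4] [102.4 104.9] 16.2 px [398 164] [461 225] medz 0.0397
stack [ 387.6 -284.9] [ 75.9 114.3] 64.5 px [437 271] [487 335] medz 0.0516
trayz [396.3 268. ] [ 67.1 124.7] 82.6 px [158 262] [202 328] medz 0.0074
0.0004380262472697405 0.0018353670373825602
```

```bash
cat >> h.py <<'E'
def go(x,y,z,yaw=None):
    o=env.get_obs(); M=R.from_rotvec(o['tool_rot']).as_matrix(); psi=np.degrees(np.arctan2(M[1,0],M[0,0]))
    d=M.T@(np.array([x,y,z])-o['position'])
    print('pos',o['position'].round(4),'yaw',psi.round(2),'tiltz',M[2,2].round(5),'TOOLd mm',(d*1000).round(1),'spin',None if yaw is None else round((psi-yaw+90)%180-90,1),'w',round(o['gripper_width'],4),'gf',round(o['gripper_force'],1),'F',o['ft_force'].round(1),'t',o['time_s'])
E
python3 -c "
from h import *
go(.392,-.277,.25,-25.1)"
```

```text
pos [ 0.2228 -0.5832  0.2005] yaw 20.9 tiltz -1.0 TOOLd mm [ 267.4 -225.8  -49. ] spin 46.0 w 0.0854 gf 0.0 F [-0.3 -0.8 -1.2] t 0.15
```

```bash
python3 -m inch '{"gripper":[0.085,0.085,0.085,0.085,0.085,0.085,0.085,0.085,0.085,0.085,0.085,0.085,0.085,0.085,0.085],"translation":[[0.0334,-0.0282,-0.0061],[0.0334,-0.0282,-0.0061],[0.0334,-0.0282,-0.0061],[0.0334,-0.0282,-0.0061],[0.0334,-0.0282,-0.0061],[0.0334,-0.0282,-0.0061],[0.0334,-0.0282,-0.0061],[0.0334,-0.0282,-0.0061],[0,0,0],[0,0,0],[0,0,0],[0,0,0],[0,0,0],[0,0,0],[0,0,0]],"spin":[0,0,0,0,0,0,0,0,9.2,9.2,9.2,9.2,9.2,0,0]}' 60
python3 - <<'E'
from h import *
go(.392,-.277,.25,-25.1)
f=grab('wrist'); save(f,'w1.png'); print(f['tool_from_camera'])
np.save('w1.npy',f['depth'])
P=cloud(f); z=P[...,2]
for lo,hi,n in((.108,.125,'knobtop'),(.060,.075,'ros'),(.046,.057,'lock'),(.026,.037,'plinth')):
    m=((z>lo)&(z<hi)).astype(np.uint8); k,l,s,c=cv2.connectedComponentsWithStats(m); i=1+s[1:,4].argmax(); m=(l==i)
    q=P[m]; r=cv2.minAreaRect((q[:,:2]*1000).astype(np.float32)); print(n,s[i],np.round(r[0],1),np.round(r[1],1),round(r[2],1),np.median(q[:,2]).round(4),q[:,:2].mean(0).round(4))
E
```

```text
time_s: 2.02
position: [0.3919, -0.2777, 0.2501]
tool_rot: [-3.067, 0.679, 0.001]
ft_force: [-0.4, 0.5, -0.8]
gripper_width: 0.085
gripper_force: 0.0
pos [ 0.3919 -0.2777  0.2501] yaw -24.97 tiltz -1.0 TOOLd mm [-0.2 -0.7  0.1] spin 0.1 w 0.085 gf 0.0 F [-0.4  0.5 -0.8] t 2.025
[[-4.62412255e-07 -9.44311815e-01 -3.29051966e-01  8.51280824e-02]
 [ 9.99999939e-01 -1.14931330e-04  3.28424115e-04  1.45757531e-04]
 [-3.47953153e-04 -3.29051946e-01  9.44311758e-01 -1.71954671e-01]
 [ 0.00000000e+00  0.00000000e+00  0.00000000e+00  1.00000000e+00]]
knobtop [ 308  189   37   38 1104] [ 395.1 -284.8] [28.6 29.7] 65.6 0.117 [ 0.3964 -0.2852]
ros [297 171  51  46 881] [ 400.  -282.5] [45.2 36.7] 82.1 0.069 [ 0.4051 -0.2826]
lock [ 295  142   54   97 2617] [ 396.7 -282. ] [49.9 91.9] 66.2 0.0515 [ 0.4005 -0.2834]
plinth [ 293  135   61  113 1559] [ 390.6 -279.8] [ 58.2 114.4] 64.5 0.0312 [ 0.395  -0.2833]
```

View pics/w1.png

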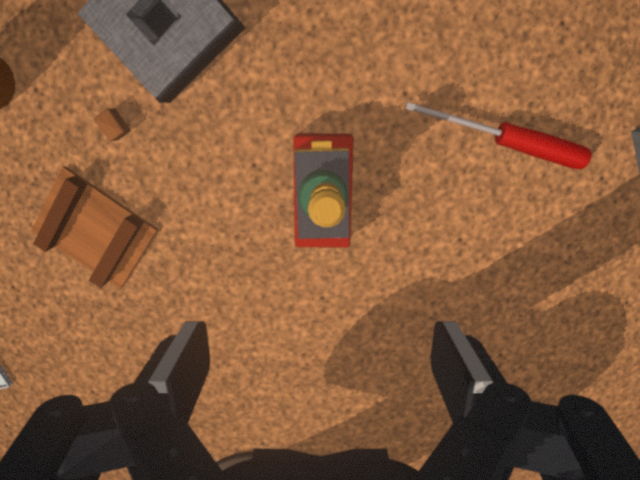

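The wrist view shows the knob at (327,207) on a tidy stack, with the bolt toward the top of the image. The measured sizes and heights match the given ones. Next I'll grasp the knob head.

```bash
python3 -c "
from h import *
go(.395,-.2848,.102,-25.1)"
```

```text
pos [ 0.392  -0.2777  0.2501] yaw -25.0 tiltz -1.0 TOOLd mm [  5.8   5.1 148.1] spin 0.1 w 0.0851 gf 0.0 F [ 0.4 -0.1  0.4] t 2.075
```

```bash
python3 -m inch '{"gripper":[0.055,0.055,0.055,0.055,0.055,0.055,0.055,0.055,0.055,0.02,0.02,0.02,0.02,0.02,0.02,0.02,0.02,0.02],"translation":[[0.0058,0.0051,0.028],[0,0,0.03],[0,0,0.03],[0,0,0.03],[0,0,0.02],[0,0,0.01],[0,0,0],[0,0,0],[0,0,0],[0,0,0],[0,0,0],[0,0,0],[0,0,0],[0,0,0],[0,0,0],[0,0,0],[0,0,0],[0,0,0]],"spin":[0,0,0,0,0,0,0,0,0,0,0,0,0,0,0,0,0,0]}' 60
python3 - <<'E'
from h import *
go(.395,-.2848,.102)
f=grab('wrist'); g=grab('side'); a=np.hstack([f['image'][120:480,120:520],g['image'][300:480,180:380].repeat(2,0).repeat(2,1)])
cv2.imwrite('pics/g1.png',a[:,:,::-1])
E
```

```text
time_s: 4.32
position: [0.3952, -0.2849, 0.1023]
tool_rot: [-3.067, 0.683, 0.0]
ft_force: [0.6, -0.2, -0.4]
gripper_width: 0.02
gripper_force: 0.0
pos [ 0.3952 -0.2849  0.1023] yaw -25.1 tiltz -1.0 TOOLd mm [-0.2 -0.   0.3] spin None w 0.02 gf 0.0 F [ 0.6 -0.2 -0.4] t 4.325
```

View pics/g1.png

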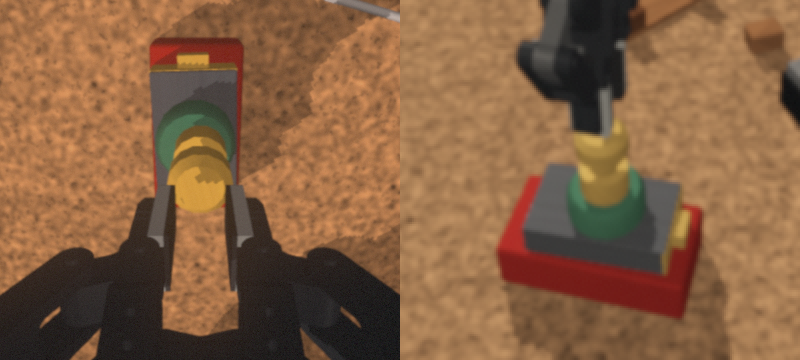

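The opening is 20 mm with no grip force, so the fingers closed beside or above the head, at crop (170–235,185). I'll check the geometry.

```bash
cat >> h.py <<'E'
def proj(f,X):
    p=(np.atleast_2d(X)-f['T'][:3,3])@f['T'][:3,:3]; s=p[:,:2]/p[:,2:]; s=s*(1+f['k1']*(s**2).sum(1,keepdims=True)); K=np.array(f['camera_matrix'])
    return s*[K[0,0],K[1,1]]+K[:2,2]
E
python3 - <<'E'
from h import *
for n in('wrist','side','top'):
    f=grab(n); P=cloud(f); hsv=cv2.cvtColor(f['image'],cv2.COLOR_RGB2HSV)
    o=env.get_obs()['position']; print(n,'TCP px',proj(f,o).round(0),'knob top px',proj(f,[.395,-.2848,.118]).round(0))
    z=P[...,2]; near=np.hypot(P[...,0]-.395,P[...,1]+.285)<.06
    m=near&(hsv[...,0]>15)&(hsv[...,0]<30)&(hsv[...,1]>110)&(z>.1)&(z<.125)
    q=P[m]; print('knob head pts',len(q),q.min(0).round(4),q.max(0).round(4),np.median(q,0).round(4))
    m=near&(hsv[...,1]<90)&(z>.085); q=P[m]; print('finger',len(q),np.percentile(q,[2,50],axis=0).round(4).tolist() if len(q) else'', q[:,2].min() if len(q) else'')
    if n=='wrist':
        M=R.from_rotvec(env.get_obs()['tool_rot']).as_matrix(); T=(P-o)@M
        m=(hsv[...,1]<90)&near&(z>.085); q=T[m]; print('finger in tool',np.percentile(q,[1,10,50,90,99],axis=0).round(4).tolist())
E
```

```text
wrist TCP px [[320. 293.]] knob top px [[319. 309.]]
knob head pts 3288 [ 0.3806 -0.2997  0.1031] [ 0.4103 -0.2715  0.1195] [ 0.399  -0.2865  0.117 ]
finger 37386 [[0.3716, -0.3386, 0.1521], [0.4043, -0.296, 0.2001]] 0.08578132368224858
finger in tool [[-0.0096, -0.0549, -0.1157], [-0.005, -0.0426, -0.1114], [0.0118, 0.0091, -0.0978], [0.0173, 0.0443, -0.0768], [0.0181, 0.0556, -0.0429]]
side TCP px [[281. 374.]] knob top px [[280. 364.]]
knob head pts 446 [ 0.3799 -0.3016  0.102 ] [ 0.409  -0.2752  0.1186] [ 0.3945 -0.2953  0.1139]
finger 24713 [[0.3602, -0.3379, 0.1647], [0.3985, -0.3157, 0.3616]] 0.13244234467332577
top TCP px [[477. 302.]] knob top px [[480. 303.]]
knob head pts 48 [ 0.3801 -0.29    0.1036] [ 0.3941 -0.2699  0.1214] [ 0.3852 -0.2766  0.1156]
finger 6495 [[0.3411, -0.328, 0.2263], [0.3926, -0.2666, 0.4821]] 0.08830459196968166
```

```bash
python3 - <<'E'
from h import *
o=env.get_obs(); M=R.from_rotvec(o['tool_rot']).as_matrix()
f=grab('side'); T=(cloud(f)-o['position'])@M*1000
for v in range(340,376,3): print(v,[(T[v,u].round(0).astype(int).tolist(),f['image'][v,u].tolist()) for u in(266,270,274,278)])
f=grab('wrist'); T=(cloud(f)-o['position'])@M*1000
for v in range(285,345,8): print(v,[(T[v,u].round(0).tolist(),f['image'][v,u].tolist()) for u in(276,282,287,292,350,355,360,365)])
E
```

```text
340 [([12, 61, -113], [26, 27, 28]), ([12, 52, -104], [23, 23, 25]), ([12, 44, -96], [27, 26, 27]), ([9, 25, -77], [29, 29, 29])]
343 [([10, 58, -106], [25, 26, 27]), ([12, 54, -103], [25, 25, 26]), ([12, 43, -92], [26, 25, 26]), ([12, 34, -83], [27, 27, 28])]
346 [([8, 53, -97], [28, 29, 28]), ([12, 53, -98], [25, 25, 26]), ([12, 45, -90], [25, 25, 25]), ([13, 37, -82], [39, 39, 38])]
349 [([3, 43, -82], [34, 34, 35]), ([10, 49, -89], [28, 28, 29]), ([12, 46, -87], [25, 24, 26]), ([13, 38, -80], [38, 38, 37])]
352 [([3, 42, -77], [41, 40, 39]), ([6, 42, -78], [28, 29, 29]), ([12, 45, -82], [26, 26, 26]), ([7, 23, -59], [32, 31, 32])]
355 [([-5, 25, -54], [55, 52, 49]), ([-1, 24, -54], [32, 33, 33]), ([3, 24, -54], [33, 33, 33]), ([7, 23, -55], [32, 32, 32])]
358 [([-6, 23, -48], [65, 59, 52]), ([-1, 25, -51], [32, 34, 33]), ([3, 24, -51], [33, 34, 34]), ([7, 24, -52], [32, 33, 34])]
361 [([-6, 23, -43], [77, 67, 59]), ([-2, 22, -43], [31, 33, 33]), ([3, 24, -47], [33, 34, 34]), ([7, 25, -48], [32, 32, 33])]
364 [([-6, 24, -40], [93, 76, 61]), ([-2, 24, -40], [37, 36, 33]), ([2, 23, 
[... 2232 characters left out ...]
], [98, 87, 79]), ([11.0, 14.0, -49.0], [99, 89, 82]), ([11.0, 16.0, -48.0], [97, 84, 79])]
333 [([11.0, -15.0, -53.0], [97, 86, 79]), ([11.0, -13.0, -54.0], [98, 86, 79]), ([11.0, -11.0, -54.0], [66, 54, 43]), ([9.0, -10.0, -50.0], [58, 42, 23]), ([11.0, 10.0, -53.0], [60, 46, 32]), ([11.0, 12.0, -53.0], [94, 83, 75]), ([11.0, 14.0, -54.0], [98, 87, 81]), ([12.0, 15.0, -55.0], [97, 85, 78])]
341 [([11.0, -14.0, -58.0], [99, 90, 82]), ([11.0, -12.0, -59.0], [100, 87, 80]), ([11.0, -11.0, -58.0], [60, 46, 36]), ([6.0, -10.0, -51.0], [57, 42, 28]), ([11.0, 10.0, -58.0], [60, 46, 36]), ([11.0, 12.0, -59.0], [77, 67, 59]), ([11.0, 13.0, -59.0], [96, 86, 79]), ([12.0, 15.0, -59.0], [97, 87, 78])]
```

Both cameras agree that the fingertips sit about 34 mm behind the reported TCP, not 8 mm ahead of it as stated. That is a 42 mm offset. I'll go with the measurement, descend in small steps, watch the force, and check before closing.

```bash
python3 -m inch '{"gripper":[0.055,0.055,0.055,0.055,0.055,0.055,0.055,0.055,0.055,0.055,0.055,0.055],"translation":[[0,0,0],[0,0,0],[0,0,0],[0,0,0],[0,0,0],[0,0,0.006],[0,0,0.006],[0,0,0.006],[0,0,0.006],[0,0,0.006],[0,0,0],[0,0,0]],"spin":[0,0,0,0,0,0,0,0,0,0,0,0]}' 60
python3 - <<'E'
from h import *
o=env.get_obs(); M=R.from_rotvec(o['tool_rot']).as_matrix()
f=grab('side'); P=cloud(f); T=(P-o['position'])@M*1000; im=f['image'].astype(int)
m=(im.max(2)<60)&(abs(T[...,0])<14)&(abs(T[...,1])<60)&(T[...,2]>-80)
print('fingertip tool z',np.percentile(T[m][:,2],[90,97,99.5]).round(1),'world z',np.percentile(P[m][:,2],[.5,3]).round(4))
f=grab('wrist'); T=(cloud(f)-o['position'])@M*1000
for v in range(285,340,6): print(v,T[v,350:440:8].round(0)[:,2].tolist())
a=np.hstack([f['image'][120:480,120:520],grab('side')['image'][300:480,180:380].repeat(2,0).repeat(2,1)])
cv2.imwrite('pics/g2.png',a[:,:,::-1])
E
```

```text
time_s: 6.18
position: [0.3953, -0.285, 0.0723]
tool_rot: [3.066, -0.683, 0.0]
ft_force: [-0.4, 0.2, 0.3]
gripper_width: 0.0547
gripper_force: 0.0
fingertip tool z [25.5 33.2 35.9] world z [0.0365 0.0392]
285 [4.0, 7.0, 72.0, 73.0, 71.0, 72.0, 73.0, 73.0, 71.0, 72.0, 73.0, 72.0]
291 [3.0, 7.0, 73.0, 74.0, 74.0, 73.0, 72.0, 72.0, 73.0, 73.0, 72.0, 73.0]
297 [2.0, 21.0, 73.0, 73.0, 73.0, 73.0, 73.0, 72.0, 72.0, 74.0, 73.0, 73.0]
303 [2.0, 21.0, 72.0, nan, 72.0, 74.0, 72.0, 72.0, 72.0, 73.0, 73.0, 71.0]
309 [-18.0, 20.0, 73.0, 73.0, 73.0, 73.0, 72.0, 73.0, 73.0, 73.0, 73.0, 73.0]
315 [-36.0, 20.0, 74.0, 73.0, 73.0, -35.0, -41.0, -42.0, 73.0, 72.0, 72.0, 74.0]
321 [-41.0, 21.0, 72.0, 72.0, 73.0, -36.0, -45.0, -48.0, -47.0, 73.0, 73.0, 73.0]
327 [-43.0, 20.0, 73.0, 71.0, 73.0, -35.0, -49.0, -50.0, -50.0, -43.0, 74.0, 73.0]
333 [-44.0, 20.0, 72.0, 73.0, 73.0, -36.0, -50.0, -53.0, -53.0, -48.0, -48.0, 74.0]
339 [-44.0, -41.0, 73.0, 74.0, 72.0, -37.0, -51.0, -58.0, -58.0, -51.0, -52.0, 73.0]
```

View pics/g2.png

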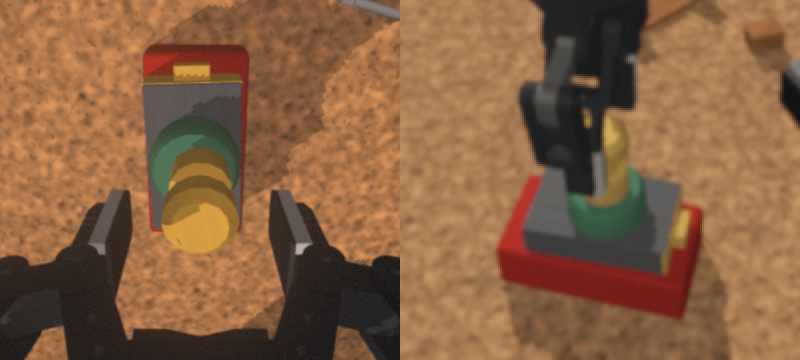

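The tips now straddle the head, at about z 0.109. I'll go 10 mm lower and close.

```bash
python3 -m inch '{"gripper":[0.055,0.055,0.055,0.02,0.02,0.02,0.02,0.02,0.02,0.02,0.02],"translation":[[0,0,0.005],[0,0,0.005],[0,0,0],[0,0,0],[0,0,0],[0,0,0],[0,0,0],[0,0,0],[0,0,0],[0,0,0],[0,0,0]],"spin":[0,0,0,0,0,0,0,0,0,0,0]}' 60
```

```text
time_s: 7.7
position: [0.3955, -0.2851, 0.0626]
tool_rot: [3.066, -0.683, 0.001]
ft_force: [0.3, 0.4, 3.6]
gripper_width: 0.0277
gripper_force: 59.4
```

```bash
python3 -m inch '{"gripper":[0.02,0.02,0.02,0.02,0.02,0.02],"translation":[[0,0,-0.004],[0,0,-0.006],[0,0,-0.01],[0,0,-0.01],[0,0,0],[0,0,0]],"spin":[0,0,0,0,0,0]}' 60
python3 - <<'E'
from h import *
f=grab('wrist');a=np.hstack([f['image'][120:480,120:520],grab('side')['image'][300:480,180:380].repeat(2,0).repeat(2,1)])
cv2.imwrite('pics/g3.png',a[:,:,::-1])
E
```

```text
time_s: 8.45
position: [0.3951, -0.2848, 0.0924]
tool_rot: [3.066, -0.683, 0.0]
ft_force: [-0.1, -0.3, -1.5]
gripper_width: 0.0276
gripper_force: 59.1
```

View pics/g3.png

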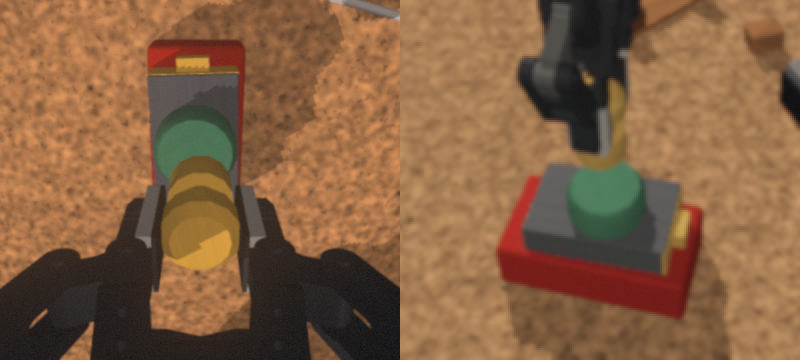

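The knob is held upright, and the rosette stays in place on the lock. I'll carry it up and toward the foam.

```bash
python3 -c "
from h import *
go(.57,-.2,.20)"
```

```text
pos [ 0.3949 -0.2846  0.092 ] yaw -25.1 tiltz -1.0 TOOLd mm [ 122.6 -151.  -108.1] spin None w 0.0277 gf 59.1 F [-0.5 -0.4 -2.4] t 8.55
```

```bash
python3 -m inch '{"gripper":[0.02,0.02,0.02,0.02,0.02,0.02,0.02,0.02,0.02,0.02,0.02,0.02],"translation":[[0,0,-0.036],[0,0,-0.036],[0,0,-0.036],[0.0204,-0.0252,0],[0.0204,-0.0252,0],[0.0204,-0.0252,0],[0.0204,-0.0252,0],[0.0204,-0.0252,0],[0.0204,-0.0252,0],[0,0,0],[0,0,0],[0,0,0]],"spin":[0,0,0,0,0,0,0,0,0,0,0,0]}' 60
cat >> h.py <<'E'
def top(P,lo,hi,xy=None,rad=.09):
    z=P[...,2]; m=(z>lo)&(z<hi)
    if xy is not None: m&=np.hypot(P[...,0]-xy[0],P[...,1]-xy[1])<rad
    k,l,s,c=cv2.connectedComponentsWithStats(m.astype(np.uint8)); i=1+s[1:,4].argmax(); q=P[l==i]
    r=cv2.minAreaRect((q[:,:2]*1000).astype(np.float32)); print(lo,np.round(r[0],1),np.round(r[1],1),round(r[2],1),np.median(q[:,2]).round(4),'px',s[i],'mean',(q[:,:2].mean(0)*1000).round(1))
    return l==i
E
python3 - <<'E'
from h import *
f=grab('wrist'); save(f,'w2.png'); P=cloud(f); go(.601,-.2115,.06)
top(P,.036,.046,(.6,-.21)); 
im=f['image'].astype(int); m=top(P,.012,.030,(.6,-.21),.025)
E
```

```text
time_s: 10.05
position: [0.5691, -0.2003, 0.1999]
tool_rot: [3.066, -0.684, -0.002]
ft_force: [-1.0, 0.3, -1.8]
gripper_width: 0.0277
gripper_force: 59.5
pos [ 0.5692 -0.2003  0.2001] yaw -25.15 tiltz -1.0 TOOLd mm [ 33.6  -3.4 140.1] spin None w 0.0276 gf 59.5 F [-0.1  0.4 -0.6] t 10.1
0.036 [ 601.8 -214. ] [100.3 100.5] 15.7 0.0395 px [  233    77   170   170 12882] mean [ 603.8 -215.1]
0.012 [ 600.7 -213.3] [34.5 34.7] 15.1 0.0197 px [ 290  139   54   55 1169] mean [ 600.9 -213.1]
```

View pics/w2.png

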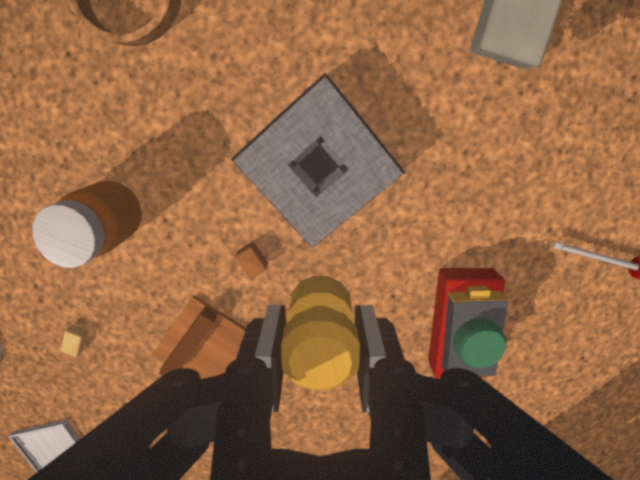

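The cutout is at (318,167), foam centre (0.6012,-0.2136), knob aligned. The knob is moving over it now.

```bash
python3 -m inch '{"gripper":[0.02,0.02,0.02,0.02,0.02,0.02,0.02,0.02,0.02,0.02],"translation":[[0.0174,-0.0008,0],[0.0173,-0.0008,0],[0,0,0],[0,0,0.03],[0,0,0.03],[0,0,0.03],[0,0,0.03],[0,0,0.02],[0,0,0.01],[0,0,0]],"spin":[0,0,0,0,0,0,0,0,0,0]}' 60
python3 -c "
from h import *
go(.6012,-.2136,.0126)"
```

```text
time_s: 11.35
position: [0.6018, -0.2131, 0.05]
tool_rot: [-3.066, 0.683, 0.001]
ft_force: [-0.4, -0.0, -1.3]
gripper_width: 0.0278
gripper_force: 59.5
pos [ 0.6018 -0.2131  0.05  ] yaw -25.11 tiltz -1.0 TOOLd mm [-0.3  0.7 37.4] spin None w 0.0278 gf 59.5 F [-0.4 -0.  -1.3] t 11.35
```

```bash
python3 -m inch '{"gripper":[0.02,0.02,0.02,0.02,0.02,0.02,0.02,0.02,0.02],"translation":[[-0.0003,0.0007,0.008],[0,0,0.006],[0,0,0.005],[0,0,0.004],[0,0,0.004],[0,0,0.004],[0,0,0.002],[0,0,0],[0,0,0]],"spin":[0,0,0,0,0,0,0,0,0]}' 60
python3 -c "
from h import *
go(.6012,-.2136,.0126)"
```

```text
time_s: 12.48
position: [0.6023, -0.214, 0.0179]
tool_rot: [3.066, -0.683, 0.002]
ft_force: [-0.2, -0.2, 2.8]
gripper_width: 0.0276
gripper_force: 59.8
pos [ 0.6023 -0.214   0.0179] yaw -25.1 tiltz -1.0 TOOLd mm [-1.2  0.1  5.3] spin None w 0.0276 gf 59.8 F [-0.2 -0.2  2.8] t 12.475
```

```bash
python3 -m inch '{"gripper":[0.02,0.02,0.02,0.02,0.02,0.02],"translation":[[0,0,0.002],[0,0,0.002],[0,0,0.001],[0,0,0.0005],[0,0,0],[0,0,0]],"spin":[0,0,0,0,0,0]}' 60
```

```text
time_s: 13.22
position: [0.6022, -0.2139, 0.0126]
tool_rot: [3.066, -0.683, 0.001]
ft_force: [-2.0, 0.4, 6.3]
gripper_width: 0.0278
gripper_force: 60.2
```

```bash
python3 -m inch '{"gripper":[0.02,0.02,0.02,0.02],"translation":[[0,0,0.0005],[0,0,0.0005],[0,0,0],[0,0,0]],"spin":[0,0,0,0]}' 60
python3 -m inch '{"gripper":[0.02,0.02,0.02],"translation":[[0,0,0.001],[0,0,0],[0,0,0]],"spin":[0,0,0]}' 60
```

```text
time_s: 13.72
position: [0.6023, -0.214, 0.0125]
tool_rot: [3.066, -0.683, 0.001]
ft_force: [-3.2, 0.4, 11.1]
gripper_width: 0.0275
gripper_force: 60.6
time_s: 14.1
position: [0.6025, -0.214, 0.0125]
tool_rot: [3.066, -0.682, 0.001]
ft_force: [-4.0, 2.3, 16.0]
gripper_width: 0.0279
gripper_force: 60.9
```

Hard stop at the expected height, so the knob is home. Releasing and rising.

```bash
python3 -m inch '{"gripper":[0.02,0.055,0.055,0.055,0.055,0.055,0.055,0.055,0.055,0.055,0.06,0.06],"translation":[[0,0,-0.0015],[0,0,0],[0,0,0],[0,0,0],[0,0,0],[0,0,-0.01],[0,0,-0.02],[0,0,-0.04],[0,0,-0.05],[0,0,-0.05],[0,0,-0.02],[0,0,0]],"spin":[0,0,0,0,0,0,0,0,0,0,0,0]}' 60
python3 - <<'E'
from h import *
f=grab('wrist'); P=cloud(f)
top(P,.062,.075,(.6,-.21),.03); top(P,.062,.075,(.39,-.28),.05); go(.37,-.2625,.2)
f=grab('top'); P=cloud(f); top(P,.062,.075,(.39,-.28),.05);top(P,.045,.057,(.39,-.28),.06)
E
```

```text
time_s: 15.6
position: [0.603, -0.2142, 0.2041]
tool_rot: [3.066, -0.682, 0.008]
ft_force: [0.2, -0.2, -0.7]
gripper_width: 0.0598
gripper_force: 0.0
0.062 [ 601.8 -213.9] [29.1 29.3] 64.7 0.0671 px [ 302  199   37   36 1024] mean [ 602.9 -214.1]
0.062 [ 402.3 -290.5] [42.3 24.5] 25.3 0.0693 px [458 356  42  32 804] mean [ 404.5 -289.5]
pos [ 0.6015 -0.2136  0.2015] yaw -25.1 tiltz -1.0 TOOLd mm [-188.9  142.5    1.4] spin None w 0.0599 gf 0.0 F [-1.1 -0.6 -0.1] t 15.65Traceback (most recent call last):
  File "<stdin>", line 4, in <module>
  File "h.py", line 35, in top
    k,l,s,c=cv2.connectedComponentsWithStats(m.astype(np.uint8)); i=1+s[1:,4].argmax(); q=P[l==i]
                                                                      ~~~~~~~~~~~~~~^^
ValueError: attempt to get argmax of an empty sequence
```

```bash
python3 -m inch '{"gripper":[0.065,0.065,0.065,0.065,0.065,0.065,0.065,0.065,0.065],"translation":[[-0.027,0.0204,0],[-0.027,0.0204,0],[-0.027,0.0204,0],[-0.027,0.0204,0],[-0.027,0.0204,0],[-0.027,0.0204,0],[-0.027,0.0204,0],[0,0,0],[0,0,0]],"spin":[0,0,0,0,0,0,0,0,0]}' 60
python3 - <<'E'
from h import *
f=grab('wrist'); P=cloud(f); xy=(.392,-.281)
top(P,.062,.076,xy,.05); top(P,.046,.057,xy); top(P,.026,.037,xy)
hsv=cv2.cvtColor(f['image'],cv2.COLOR_RGB2HSV); m=(hsv[...,0]>35)&(hsv[...,0]<90)&(hsv[...,1]>60)&(P[...,2]>.066); q=P[m]; c=cv2.minEnclosingCircle((q[:,:2]*1000).astype(np.float32)); print(c,len(q))
go(c[0][0]/1000,c[0][1]/1000,.024,-24.6)
E
```

```text
time_s: 16.82
position: [0.3697, -0.2622, 0.1999]
tool_rot: [-3.065, 0.683, 0.003]
ft_force: [0.2, -0.0, 0.1]
gripper_width: 0.0649
gripper_force: 0.0
0.062 [ 395.7 -281.9] [45.5 45.3] 86.2 0.0693 px [ 299  146   60   60 2753] mean [ 396.7 -282.3]
0.046 [ 397.  -282.2] [50.1 92.1] 66.5 0.0515 px [ 296  112   64  115 3871] mean [ 397.9 -282.8]
0.026 [ 391.4 -280.4] [ 58.  113.5] 64.4 0.0312 px [ 295  105   70  133 2133] mean [ 394.7 -282. ]
((378.68499755859375, -267.4555358886719), 65.23177337646484) 2645
pos [ 0.3701 -0.2623  0.2002] yaw -25.09 tiltz -1.0 TOOLd mm [ 10.2   1.2 176.2] spin -0.5 w 0.0649 gf 0.0 F [0.4 0.3 0.3] t 16.875
```

The rosette measures 45.4 mm across with its top at 0.0693, centre (0.3957,-0.2819). Grasping it.

```bash
python3 -m inch '{"gripper":[0.065,0.065,0.065,0.065,0.065,0.065,0.065,0.065,0.065,0.03,0.03,0.03,0.03,0.03,0.03,0.03,0.03],"translation":[[0.0315,0.0069,0.03],[0,0,0.035],[0,0,0.035],[0,0,0.03],[0,0,0.02],[0,0,0.015],[0,0,0.012],[0,0,0],[0,0,0],[0,0,0],[0,0,0],[0,0,0],[0,0,0],[0,0,0],[0,0,0],[0,0,0],[0,0,0]],"spin":[0,0,0,0,0,0,0,0,0,0,0,0,0,0,0,0,0]}' 30
```

```text
time_s: 19.0
position: [0.3963, -0.2831, 0.0253]
tool_rot: [3.066, -0.683, 0.002]
ft_force: [-1.4, -0.4, 6.7]
gripper_width: 0.0445
gripper_force: 30.8
```

```bash
python3 -m inch '{"gripper":[0.03,0.03,0.03,0.03,0.03],"translation":[[0,0,-0.005],[0,0,-0.005],[0,0,-0.01],[0,0,0],[0,0,0]],"spin":[0,0,0,0,0]}' 30
python3 - <<'E'
from h import *
f=grab('wrist');a=np.hstack([f['image'][120:480,120:520],grab('side')['image'][300:480,180:380].repeat(2,0).repeat(2,1)])
cv2.imwrite('pics/g4.png',a[:,:,::-1]); P=cloud(f); m=top(P,.07,.098,(.396,-.282),.03);top(P,.046,.057,(.396,-.282)); go(.592,.245,.2,0)
E
```

```text
time_s: 19.62
position: [0.3956, -0.2824, 0.0444]
tool_rot: [3.066, -0.683, 0.0]
ft_force: [-0.0, 0.9, 0.1]
gripper_width: 0.0439
gripper_force: 30.8
0.07 [ 395.9 -285. ] [53.9 43.6] 81.3 0.0883 px [  237   274   163   117 12335] mean [ 399.8 -284.4]
0.046 [ 415.4 -290.6] [50.  52.3] 66.5 0.0515 px [ 259  195  115  116 8468] mean [ 419.8 -292.4]
pos [ 0.3953 -0.2822  0.0441] yaw -25.1 tiltz -1.0 TOOLd mm [ -45.6 -560.9 -155.8] spin -25.1 w 0.0443 gf 30.8 F [-0.3 -0.2  0.1] t 19.725
```

View pics/g4.png

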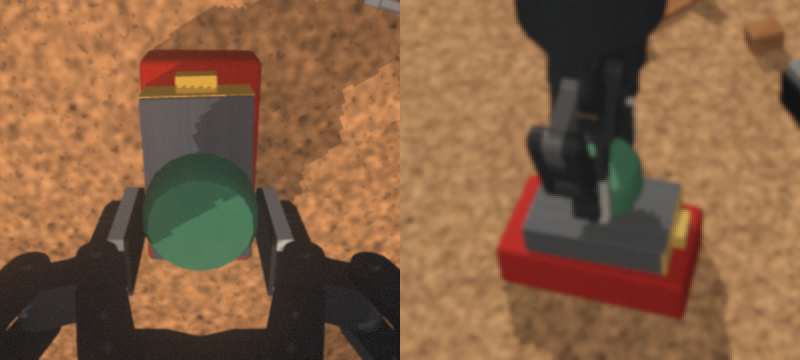

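The rosette is lifted, seen in the wrist view at crop (200,210). Its tilt needs checking.

```bash
python3 - <<'E'
from h import *
f=grab('wrist'); P=cloud(f); o=env.get_obs(); M=R.from_rotvec(o['tool_rot']).as_matrix(); T=(P-o['position'])@M*1000
hsv=cv2.cvtColor(f['image'],cv2.COLOR_RGB2HSV); g=(hsv[...,0]>35)&(hsv[...,0]<90)&(hsv[...,1]>60)
q=T[g&(np.hypot(T[...,0],T[...,1])<16)&(T[...,2]<-10)&(T[...,2]>-70)]
A=np.c_[q[:,:2],np.ones(len(q))]; c,_,_,_=np.linalg.lstsq(A,q[:,2],rcond=None); print(len(q),'slopes',c.round(4),'res',np.std(A@c-q[:,2]).round(2),'centre z world',o['position'][2]-c[2]/1000)
im=f['image'].astype(int)
m=(abs(T[...,0])<14)&(abs(T[...,1])<45)&(abs(T[...,1])>22)&(T[...,2]<-20)&(T[...,2]>-60)&~g
print('pads z',np.percentile(T[m][:,2],[90,97,99.5]).round(1), 'x',np.percentile(T[m][:,0],[2,98]).round(1))
E
```

```text
4901 slopes [ 1.20000e-03 -1.40000e-03 -4.42488e+01] res 0.54 centre z world 0.08825335665293331
pads z [-39.8 -37.  -34.9] x [-9.  11.9]
```

It is level, and its underside is at TCP z + 26.2 mm. Next stop is the dish.

```bash
python3 -m inch '{"gripper":[0.03,0.03,0.03,0.03,0.03,0.03,0.03,0.03,0.03,0.03,0.03,0.03,0.03,0.03,0.03,0.03,0.03,0.03],"translation":[[0,0,-0.026],[0,0,-0.03],[0,0,-0.03],[0,0,0],[-0.0062,-0.0467,0],[-0.0062,-0.0467,0],[-0.0062,-0.0467,0],[-0.0062,-0.0467,0],[-0.0062,-0.0467,0],[-0.0062,-0.0467,0],[-0.0062,-0.0467,0],[-0.0062,-0.0467,0],[-0.0062,-0.0467,0],[-0.0062,-0.0467,0],[-0.0062,-0.0467,0],[-0.0062,-0.0467,0],[0,0,0],[0,0,0]],"spin":[0,0,0,0,0,0,0,0,0,0,0,0,0,0,0,0,0,0]}' 30
python3 - <<'E'
from h import *
f=grab('wrist'); P=cloud(f); hsv=cv2.cvtColor(f['image'],cv2.COLOR_RGB2HSV)
near=np.hypot(P[...,0]-.592,P[...,1]-.245)<.06
m=(hsv[...,1]<75)&(hsv[...,2]>110)&near&(P[...,2]<.03)
q=P[m]; r=cv2.minAreaRect((q[:,:2]*1000).astype(np.float32)); print(r,len(q),np.median(q[:,2]))
go(r[0][0]/1000,r[0][1]/1000,0)
near=np.hypot(P[...,0]-.395,P[...,1]-.257)<.09
m=(hsv[...,1]<75)&(hsv[...,2]>100)&near&(P[...,2]<.03); q=P[m]; print(len(q),cv2.minAreaRect((q[:,:2]*1000).astype(np.float32)) if len(q) else '')
E
```

```text
time_s: 22.02
position: [0.5644, 0.2559, 0.1283]
tool_rot: [3.064, -0.681, -0.005]
ft_force: [-0.4, -0.9, -1.0]
gripper_width: 0.0446
gripper_force: 30.9
((591.535400390625, 244.54275512695312), (81.48312377929688, 81.78549194335938), 6.858462333679199) 9110 0.002766918924788725
pos [0.5646 0.2554 0.1287] yaw -25.12 tiltz -0.99999 TOOLd mm [ 29.3  -2.  128.6] spin None w 0.0441 gf 30.9 F [-0.3 -1.2 -0.7] t 22.075
3151 ((396.14459228515625, 259.3458557128906), (77.71099853515625, 152.5938720703125), 33.16623306274414)
```

```bash
python3 -m inch '{"gripper":[0.03,0.03,0.03,0.03,0.03,0.03,0.03,0.03,0.03,0.03],"translation":[[0.0293,-0.002,0],[0,0,0.03],[0,0,0.03],[0,0,0.03],[0,0,0.025],[0,0,0.018],[0,0,0.01],[0,0,0.004],[0,0,0],[0,0,0]],"spin":[0,0,0,0,0,0,0,0,0,0]}' 30
python3 -m inch '{"gripper":[0.03,0.03,0.03,0.03,0.03],"translation":[[0,0,0.0015],[0,0,0.0015],[0,0,0.001],[0,0,0],[0,0,0]],"spin":[0,0,0,0,0]}' 30
```

```text
time_s: 23.32
position: [0.5941, 0.2464, -0.0157]
tool_rot: [-3.066, 0.682, -0.002]
ft_force: [0.2, 0.5, -0.2]
gripper_width: 0.0443
gripper_force: 30.9
time_s: 23.95
position: [0.5932, 0.246, -0.0208]
tool_rot: [3.066, -0.683, -0.0]
ft_force: [-0.1, -0.7, -0.3]
gripper_width: 0.0445
gripper_force: 30.9
```

```bash
python3 -m inch '{"gripper":[0.03,0.03,0.03,0.03,0.03],"translation":[[0,0,0.001],[0,0,0.001],[0,0,0.0005],[0,0,0],[0,0,0]],"spin":[0,0,0,0,0]}' 30
```

```text
time_s: 24.58
position: [0.5933, 0.246, -0.0232]
tool_rot: [-3.067, 0.683, 0.0]
ft_force: [0.4, -0.0, -0.8]
gripper_width: 0.0437
gripper_force: 30.9
```

```bash
python3 -m inch '{"gripper":[0.03,0.03,0.03,0.03,0.03],"translation":[[0,0,0.0005],[0,0,0.0005],[0,0,0.0005],[0,0,0],[0,0,0]],"spin":[0,0,0,0,0]}' 30
```

```text
time_s: 25.2
position: [0.5934, 0.246, -0.0236]
tool_rot: [3.066, -0.683, -0.0]
ft_force: [-2.3, -0.5, 6.7]
gripper_width: 0.0443
gripper_force: 31.5
```

Contact. Release and rise.

```bash
python3 -m inch '{"gripper":[0.056,0.056,0.056,0.056,0.056,0.056,0.056,0.056,0.056,0.056],"translation":[[0,0,-0.001],[0,0,0],[0,0,0],[0,0,-0.005],[0,0,-0.02],[0,0,-0.04],[0,0,-0.05],[0,0,-0.04],[0,0,0],[0,0,0]],"spin":[0,0,0,0,0,0,0,0,0,0]}' 30
python3 - <<'E'
from h import *
f=grab('wrist'); P=cloud(f)
top(P,.013,.027,(.592,.2445),.05); go(.372,-.270,.17,-23.5)
E
```

```text
time_s: 26.45
position: [0.5931, 0.246, 0.132]
tool_rot: [-3.066, 0.682, -0.001]
ft_force: [-0.2, 0.1, -0.0]
gripper_width: 0.0562
gripper_force: 0.0
0.013 [592.8 246.7] [45.1 45.1] 65.8 0.0204 px [ 289  194   61   59 2795] mean [594.1 245.8]
pos [0.5923 0.2457 0.1306] yaw -25.1 tiltz -1.0 TOOLd mm [ 19.3 560.5 -38.7] spin -1.6 w 0.0561 gf 0.0 F [-0.1 -0.6 -0.6] t 26.5
```

The rosette lies flat in the dish, 2.5 mm off centre. Back to the lock.

```bash
python3 -m inch '{"gripper":[0.075,0.075,0.075,0.075,0.075,0.075,0.075,0.075,0.075,0.075,0.075,0.075,0.075,0.075,0.075],"translation":[[0,0,-0.04],[0.0016,0.0467,0],[0.0016,0.0467,0],[0.0016,0.0467,0],[0.0016,0.0467,0],[0.0016,0.0467,0],[0.0016,0.0467,0],[0.0016,0.0467,0],[0.0016,0.0467,0],[0.0016,0.0467,0],[0.0016,0.0467,0],[0.0016,0.0467,0],[0.0016,0.0467,0],[0,0,0],[0,0,0]],"spin":[0,0,0,0,0,0,0,0,0,0,0,0,0,-1.5,0]}' 60
python3 - <<'E'
from h import *
f=grab('wrist'); P=cloud(f); xy=(.392,-.281)
m=top(P,.046,.057,xy); top(P,.026,.037,xy)
q=P[m]; a=np.radians(-23.5); ux=np.array([np.cos(a),np.sin(a)]); uy=np.array([-ux[1],ux[0]])
s=q[:,:2]@ux; t=q[:,:2]@uy; print('s',s.min(),s.max(),'t',t.min(),t.max())
smin=np.percentile(s,.3); c=ux*(smin+.042)+uy*(t.min()+t.max())/2; print('case centre',c)
go(c[0],c[1],0,-23.5)
E
```

```text
time_s: 28.38
position: [0.3721, -0.2686, 0.1699]
tool_rot: [-3.073, 0.643, 0.004]
ft_force: [1.0, 0.8, 0.1]
gripper_width: 0.0752
gripper_force: 0.0
0.046 [ 397.  -282.4] [50.1 91.5] 66.3 0.0515 px [ 289  120   70  124 7812] mean [ 396.5 -282.2]
0.026 [ 391.  -280.2] [ 58.1 114.4] 64.4 0.0312 px [ 287  112   78  144 2454] mean [ 397.1 -283.7]
s 0.430829956339234 0.522390675636189 t -0.1257033132498662 -0.07551882439273332
case centre [ 0.39401978 -0.28103512]
pos [ 0.3724 -0.2683  0.1702] yaw -23.59 tiltz -1.0 TOOLd mm [ 25.3   3.2 170.1] spin -0.1 w 0.0747 gf 0.0 F [ 0.2 -0.5 -0.8] t 28.425
```

```bash
python3 -m inch '{"gripper":[0.075,0.075,0.075,0.075,0.075,0.075,0.075,0.075,0.075,0.04,0.04,0.04,0.04,0.04,0.04,0.04],"translation":[[0.0253,0.0032,0.02],[0,0,0.035],[0,0,0.035],[0,0,0.03],[0,0,0.02],[0,0,0.014],[0,0,0.012],[0,0,0],[0,0,0],[0,0,0],[0,0,0],[0,0,0],[0,0,0],[0,0,0],[0,0,0],[0,0,0]],"spin":[0,0,0,0,0,0,0,0,0,0,0,0,0,0,0,0]}' 80
```

```text
time_s: 30.42
position: [0.3958, -0.2833, 0.0066]
tool_rot: [3.075, -0.643, 0.003]
ft_force: [-0.7, 1.3, 4.8]
gripper_width: 0.0478
gripper_force: 84.1
```

```bash
python3 -m inch '{"gripper":[0.04,0.04,0.04,0.04,0.04,0.04,0.04],"translation":[[0,0,-0.004],[0,0,-0.006],[0,0,-0.01],[0,0,-0.02],[0,0,-0.01],[0,0,0],[0,0,0]],"spin":[0,0,0,0,0,0,0]}' 80
cat > lev.py <<'E'
from h import *
import sys
f=grab('wrist'); P=cloud(f); o=env.get_obs(); M=R.from_rotvec(o['tool_rot']).as_matrix(); T=(P-o['position'])@M*1000
w=float(sys.argv[1])
q=T[(abs(T[...,1])<w)&(T[...,0]>-45)&(T[...,0]<70)&(T[...,2]<-10)&(T[...,2]>-62)]
zc=np.median(q[:,2]); q=q[abs(q[:,2]-zc)<6]
A=np.c_[q[:,:2],np.ones(len(q))]; c,_,_,_=np.linalg.lstsq(A,q[:,2],rcond=None); print(len(q),'slopes',c.round(4),'res',np.std(A@c-q[:,2]).round(2),'x',q[:,0].min(),q[:,0].max())
E
python3 lev.py 20; python3 -c "
from h import *
go(.375,.262,.13,-6.8)"
```

```text
time_s: 31.3
position: [0.3944, -0.2823, 0.0549]
tool_rot: [-3.075, 0.642, 0.001]
ft_force: [-0.4, 1.2, -3.6]
gripper_width: 0.0478
gripper_force: 83.2
22224 slopes [ 1.97000e-02 -8.00000e-04 -4.50227e+01] res 1.21 x -44.98849375507509 47.84199894643843
pos [ 0.3942 -0.2822  0.0546] yaw -23.6 tiltz -1.0 TOOLd mm [-235.6 -491.   -74.8] spin -16.8 w 0.0479 gf 83.2 F [-0.7 -0.7 -3.3] t 31.35
```

Lock held level. Carrying it to the tray.

```bash
python3 -m inch '{"gripper":[0.04,0.04,0.04,0.04,0.04,0.04,0.04,0.04,0.04,0.04,0.04,0.04,0.04,0.04,0.04,0.04,0.04,0.04,0.04],"translation":[[0,0,-0.025],[0,0,-0.025],[0,0,-0.025],[-0.0196,-0.0409,0],[-0.0196,-0.0409,0],[-0.0196,-0.0409,0],[-0.0196,-0.0409,0],[-0.0196,-0.0409,0],[-0.0196,-0.0409,0],[-0.0196,-0.0409,0],[-0.0196,-0.0409,0],[-0.0196,-0.0409,0],[-0.0196,-0.0409,0],[-0.0196,-0.0409,0],[-0.0196,-0.0409,0],[0,0,0],[0,0,0],[0,0,0],[0,0,0]],"spin":[0,0,0,0,0,0,0,0,0,0,0,0,0,0,0,-8.4,-8.4,0,0]}' 80
python3 - <<'E'
from h import *
f=grab('wrist'); save(f,'w3.png'); P=cloud(f); hsv=cv2.cvtColor(f['image'],cv2.COLOR_RGB2HSV); print(env.get_obs()['q'].round(2))
near=np.hypot(P[...,0]-.395,P[...,1]-.257)<.09
m=(hsv[...,1]<80)&(hsv[...,2]>90)&near&(P[...,2]<.02); m=cv2.morphologyEx(m.astype(np.uint8),2,np.ones((3,3)))>0
q=P[m]; print(len(q),cv2.minAreaRect((q[:,:2]*1000).astype(np.float32)))
f=grab('top'); P=cloud(f)
go(.395,.2575,0,-6.8)
E
```

```text
time_s: 33.72
position: [0.3755, 0.2609, 0.1298]
tool_rot: [3.135, -0.19, -0.001]
ft_force: [-0.7, -0.4, -4.5]
gripper_width: 0.0477
gripper_force: 84.2
[0.51 0.07 2.08 0.   0.99 2.2 ]
14038 ((412.4029541015625, 254.82205200195312), (92.8140640258789, 91.65616607666016), 83.15545654296875)
pos [0.3757 0.261  0.1301] yaw -6.89 tiltz -1.0 TOOLd mm [ 19.6   1.1 130.1] spin -0.1 w 0.0479 gf 84.2 F [-0.4  0.3 -4.5] t 33.825
```

View pics/w3.png

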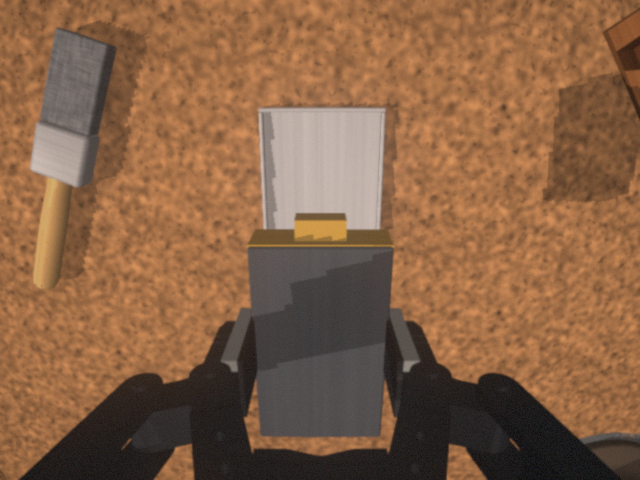

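The lock is square to the tray, whose far edge is at v≈108. Lowering.

```bash
python3 -m inch '{"gripper":[0.04,0.04,0.04,0.04,0.04,0.04,0.04,0.04,0.04,0.04],"translation":[[0.0196,0.0013,0],[0,0,0.03],[0,0,0.03],[0,0,0.03],[0,0,0.025],[0,0,0.018],[0,0,0.01],[0,0,0.004],[0,0,0],[0,0,0]],"spin":[0,0,0,0,0,0,0,0,0,0]}' 80
python3 -m inch '{"gripper":[0.04,0.04,0.04,0.04,0.04],"translation":[[0,0,0.0015],[0,0,0.0015],[0,0,0.001],[0,0,0],[0,0,0]],"spin":[0,0,0,0,0]}' 80
```

```text
time_s: 35.08
position: [0.396, 0.258, -0.016]
tool_rot: [-3.135, 0.186, -0.002]
ft_force: [-0.9, -0.1, -4.6]
gripper_width: 0.0477
gripper_force: 84.1
time_s: 35.7
position: [0.3951, 0.2576, -0.0208]
tool_rot: [3.136, -0.186, -0.0]
ft_force: [0.3, 0.3, -3.9]
gripper_width: 0.0479
gripper_force: 84.1
```

```bash
python3 -m inch '{"gripper":[0.04,0.04,0.04,0.04,0.04],"translation":[[0,0,0.001],[0,0,0.001],[0,0,0.0005],[0,0,0],[0,0,0]],"spin":[0,0,0,0,0]}' 80
```

```text
time_s: 36.33
position: [0.3951, 0.2577, -0.0224]
tool_rot: [3.136, -0.186, -0.001]
ft_force: [-2.6, -1.0, 5.4]
gripper_width: 0.0481
gripper_force: 85.2
```

Contact with the tray floor. Release, rise and check.

```bash
python3 -m inch '{"gripper":[0.06,0.06,0.06,0.06,0.06,0.06,0.06,0.06,0.06,0.06],"translation":[[0,0,-0.001],[0,0,0],[0,0,0],[0,0,-0.005],[0,0,-0.02],[0,0,-0.04],[0,0,-0.05],[0,0,-0.05],[0,0,-0.03],[0,0,0]],"spin":[0,0,0,0,0,0,0,0,0,0]}' 60
python3 - <<'E'
from h import *
f=grab('wrist'); P=cloud(f)
top(P,.016,.030,(.395,.257),.07); go(.372,-.270,.17,-25.6)
E
```

```text
time_s: 37.58
position: [0.3974, 0.2589, 0.176]
tool_rot: [-3.132, 0.186, -0.01]
ft_force: [0.1, 0.8, -0.3]
gripper_width: 0.0597
gripper_force: 0.0
0.016 [396.4 257.6] [50.1 92.5] 83.1 0.0226 px [ 292  156   62  108 5976] mean [396.2 257.6]
pos [0.3958 0.258  0.1738] yaw -6.8 tiltz -1.0 TOOLd mm [ 38.8 527.1   3.1] spin 18.8 w 0.0599 gf 0.0 F [-0.3 -0.3 -0.5] t 37.625
```

```bash
python3 -m inch '{"gripper":[0.084,0.084,0.084,0.084,0.084,0.084,0.084,0.084,0.084,0.084,0.084,0.084,0.084,0.084,0.084,0.084],"translation":[[0.0032,0.0439,0],[0.0032,0.0439,0],[0.0032,0.0439,0],[0.0032,0.0439,0],[0.0032,0.0439,0],[0.0032,0.0439,0],[0.0032,0.0439,0],[0.0032,0.0439,0],[0.0032,0.0439,0],[0.0032,0.0439,0],[0.0032,0.0439,0],[0.0032,0.0439,0],[0,0,0],[0,0,0],[0,0,0],[0,0,0]],"spin":[0,0,0,0,0,0,0,0,0,0,0,0,9.4,9.4,0,0]}' 60
python3 - <<'E'
from h import *
f=grab('wrist'); P=cloud(f); xy=(.392,-.281)
m=top(P,.026,.037,xy); q=P[m]; r=cv2.minAreaRect((q[:,:2]*1000).astype(np.float32)); go(r[0][0]/1000,r[0][1]/1000,-.016,r[2]-90)
E
```

```text
time_s: 39.62
position: [0.3702, -0.2693, 0.1715]
tool_rot: [-3.063, 0.692, 0.003]
ft_force: [0.6, -0.2, -0.3]
gripper_width: 0.0842
gripper_force: 0.0
0.026 [ 391.2 -280.2] [ 58.2 114. ] 64.5 0.0315 px [  283   110    77   143 10305] mean [ 393.9 -281.6]
pos [ 0.3704 -0.2694  0.1719] yaw -25.48 tiltz -1.0 TOOLd mm [ 23.7   0.8 187.8] spin 0.1 w 0.0838 gf 0.0 F [ 0.9 -0.5  0.5] t 39.675
```

```bash
python3 -m inch '{"gripper":[0.084,0.084,0.084,0.084,0.084,0.084,0.084,0.084,0.084,0.05,0.05,0.05,0.05,0.05,0.05,0.05],"translation":[[0.0237,0.0008,0.03],[0,0,0.04],[0,0,0.04],[0,0,0.035],[0,0,0.025],[0,0,0.014],[0,0,0.009],[0,0,0],[0,0,0],[0,0,0],[0,0,0],[0,0,0],[0,0,0],[0,0,0],[0,0,0],[0,0,0]],"spin":[0,0,0,0,0,0,0,0,0,0,0,0,0,0,0,0]}' 60
```

```text
time_s: 41.68
position: [0.3928, -0.2817, -0.0192]
tool_rot: [3.063, -0.696, 0.003]
ft_force: [-0.9, 0.3, 6.5]
gripper_width: 0.0566
gripper_force: 65.8
```

```bash
python3 -m inch '{"gripper":[0.05,0.05,0.05,0.05,0.05,0.05,0.05],"translation":[[0,0,-0.004],[0,0,-0.006],[0,0,-0.02],[0,0,-0.04],[0,0,-0.03],[0,0,0],[0,0,0]],"spin":[0,0,0,0,0,0,0]}' 60
python3 lev.py 22
python3 - <<'E'
from h import *
f=grab('wrist'); P=cloud(f); top(P,.016,.030,(.49,-.01),.05); top(P,.016,.030,(.426,-.043),.05); go(.43,-.05,.13,27.7); print(env.get_obs()['q'].round(2))
f=grab('top'); P=cloud(f); top(P,.016,.030,(.49,-.01),.05); top(P,.016,.030,(.426,-.043),.04); top(P,.002,.010,(.458,-.027),.08)
E
```

```text
time_s: 42.55
position: [0.391, -0.2802, 0.0788]
tool_rot: [-3.063, 0.696, 0.003]
ft_force: [-1.1, -0.2, -1.8]
gripper_width: 0.0565
gripper_force: 65.0
31252 slopes [ 5.10000e-03 -5.00000e-04 -5.12336e+01] res 0.75 x -44.99448973497769 56.15514024602167Traceback (most recent call last):
  File "<stdin>", line 2, in <module>
  File "h.py", line 35, in top
    k,l,s,c=cv2.connectedComponentsWithStats(m.astype(np.uint8)); i=1+s[1:,4].argmax(); q=P[l==i]
                                                                      ~~~~~~~~~~~~~~^^
ValueError: attempt to get argmax of an empty sequence
```

```bash
python3 -m inch '{"gripper":[0.05,0.05,0.05,0.05,0.05,0.05,0.05,0.05,0.05,0.05,0.05,0.05,0.05,0.05,0.05],"translation":[[0,0,-0.03],[0,0,-0.03],[-0.018,-0.0402,0],[-0.018,-0.0402,0],[-0.018,-0.0402,0],[-0.018,-0.0402,0],[-0.018,-0.0402,0],[0,0,0],[0,0,0],[0,0,0],[0,0,0],[0,0,0],[0,0,0],[0,0,0],[0,0,0]],"spin":[0,0,0,0,0,0,0,-9,-9,-9,-9,-9,-8,0,0]}' 60
python3 - <<'E'
from h import *
f=grab('wrist'); save(f,'w4.png'); P=cloud(f); go(.458,-.027,.0048,27.7)
top(P,.017,.032,(.49,-.01),.06); top(P,.003,.011,(.458,-.027),.08)
f=grab('top'); P=cloud(f); top(P,.017,.032,(.49,-.01),.06)
E
```

```text
time_s: 44.52
position: [0.3969, -0.0607, 0.139]
tool_rot: [-3.052, -0.741, 0.002]
ft_force: [0.1, -0.2, -2.0]
gripper_width: 0.0565
gripper_force: 65.0
pos [ 0.3971 -0.0607  0.1392] yaw 27.31 tiltz -1.0 TOOLd mm [ 69.7  -1.9 134.3] spin -0.4 w 0.0565 gf 65.0 F [ 0.4 -0.1 -1.9] t 44.575
0.017 [490.4  -9.4] [16.6 89.9] 28.1 0.0235 px [ 249   58  135   28 3350] mean [490.4  -9.6]
0.003 [458.9 -26.4] [56.4 90.6] 28.1 0.0056 px [ 254   83  126   82 9652] mean [459.4 -26.2]
0.017 [489.9 -10.2] [15.9 89.5] 27.7 0.024 px [302 236  44  28 387] mean [489.7  -9.5]
```

View pics/w4.png

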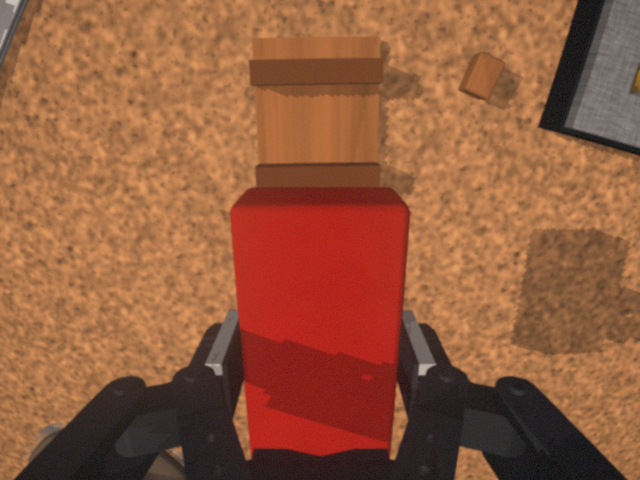

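The plinth is square behind the rack, whose bars are at v≈70 and v≈175. Moving over it and lowering.

```bash
python3 -m inch '{"gripper":[0.05,0.05,0.05,0.05,0.05,0.05,0.05,0.05,0.05,0.05,0.05,0.05],"translation":[[0.0353,-0.0011,0],[0.0352,-0.0011,0],[0,0,0],[0,0,0.03],[0,0,0.03],[0,0,0.03],[0,0,0.02],[0,0,0.012],[0,0,0.006],[0,0,0],[0,0,0],[0,0,0]],"spin":[-0.6,0,0,0,0,0,0,0,0,0,0,0]}' 60
python3 -m inch '{"gripper":[0.05,0.05,0.05,0.05,0.05,0.05],"translation":[[0,0,0.002],[0,0,0.0015],[0,0,0.001],[0,0,0.001],[0,0,0],[0,0,0]],"spin":[0,0,0,0,0,0]}' 60
python3 -c "
from h import *
go(.4586,-.0264,.0048,28)"
```

```text
time_s: 46.12
position: [0.4597, -0.0262, 0.0125]
tool_rot: [3.048, 0.76, 0.002]
ft_force: [0.2, 0.1, -0.5]
gripper_width: 0.0567
gripper_force: 65.0
time_s: 46.88
position: [0.459, -0.0261, 0.0063]
tool_rot: [-3.048, -0.76, 0.0]
ft_force: [0.4, -0.4, -1.3]
gripper_width: 0.0567
gripper_force: 65.0
pos [ 0.459  -0.0261  0.0063] yaw 28.0 tiltz -1.0 TOOLd mm [-0.5  0.1  1.5] spin 0.0 w 0.0567 gf 65.0 F [ 0.4 -0.4 -1.3] t 46.875
```

```bash
python3 -m inch '{"gripper":[0.05,0.05,0.05,0.05,0.05],"translation":[[0,0,0.001],[0,0,0.0005],[0,0,0.0005],[0,0,0],[0,0,0]],"spin":[0,0,0,0,0]}' 60
```

```text
time_s: 47.5
position: [0.4589, -0.0261, 0.0048]
tool_rot: [-3.048, -0.76, 0.001]
ft_force: [-2.5, 0.5, 5.4]
gripper_width: 0.0564
gripper_force: 65.8
```

```bash
python3 -m inch '{"gripper":[0.075,0.075,0.075,0.075,0.075,0.075,0.075,0.075,0.075,0.075,0.075,0.075],"translation":[[0,0,-0.001],[0,0,0],[0,0,0],[0,0,-0.005],[0,0,-0.02],[0,0,-0.04],[0,0,-0.05],[0,0,-0.05],[0,0,-0.03],[0,0,0],[0,0,0],[0,0,0]],"spin":[0,0,0,0,0,0,0,0,0,0,0,0]}' 60
python3 - <<'E'
from h import *
go(.4,0,.2); f=grab('wrist'); P=cloud(f); top(P,.049,.064,(.4586,-.0264),.08)
f=grab('top'); P=cloud(f)
top(P,.049,.064,(.4586,-.0264),.08);top(P,.06,.075,(.601,-.2136),.03); top(P,.078,.095,(.64,-.013),.05); top(P,.014,.028,(.593,.246),.03); top(P,.016,.03,(.396,.258),.07)
save(grab('side'),'end.png')
E
```

```text
time_s: 49.0
position: [0.4574, -0.0259, 0.1983]
tool_rot: [-3.047, -0.76, 0.006]
ft_force: [0.0, -0.4, -0.3]
gripper_width: 0.075
gripper_force: 0.0
pos [ 0.4574 -0.0259  0.1983] yaw 28.0 tiltz -0.99999 TOOLd mm [-38.6 -49.8  -1.5] spin None w 0.075 gf 0.0 F [ 0.  -0.4 -0.3] t 49.0
0.049 [457.4 -26.8] [112.4  58.2] 28.0 0.0555 px [ 285  143   74  134 9414] mean [460.4 -25.4]
0.049 [408.1 -39.9] [62.8 30.5] 81.3 0.0557 px [324 282  34  19 279] mean [412.1 -38.5]
0.06 [ 601.4 -212.3] [28.2 30. ] 43.7 0.067 px [425 184  16  16 195] mean [ 600.8 -211.9]
0.078 [644.9 -13.1] [52.9 50.1] 1.0 0.0847 px [314 150  28  29 638] mean [644.3 -13.1]
0.014 [591.  247.1] [43.9 44.6] 3.2 0.0202 px [182 185  24  23 421] mean [591.1 246.1]
0.016 [395.  257.7] [50.3 92.5] 82.8 0.0226 px [ 168  273   32   49 1170] mean [392.2 257. ]
```

View pics/end.png

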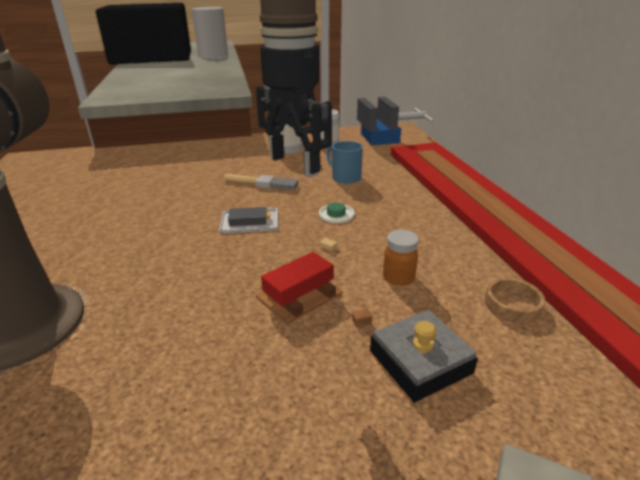

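Everything is in place: knob (425,335), rosette (336,211), lock (249,216), plinth (298,278), and the jar standing at (401,258). Handing in.

```bash
python3 -c "
from h import *
print(job.job_done())"
```

```text
the job is handed in; nothing more can be done
None
```

All four pieces are placed and let go (knob pressed home in the foam, rosette in the dish, lock in the tray, plinth across the rack), the jar is still standing, and the job was handed in at about 49 s; no verdict came back, but the final camera measurements put every piece within its limits.

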